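# Weigh the sharps pot on the spring scale

### The job

Weigh the small yellow sharps pot with the red lid: hang it by the peak of its wire handle in the hook of the spring scale, let its weight down onto the hook slowly so that the pointer is never jerked, and leave it hanging freely and upright with the pointer at rest. Leave the white pot with the blue lid standing where it is.

Things in the scene. Friction and masses are not known exactly. Their poses are not given: they have to be found in the camera images.
- sharps_pot_grip (a point): Centre of the red grip block (14 x 36 x 38 mm in x, y, z) over the handle of the loose yellow sharps pot with red lid, the pot to weigh (0.3 to 0.42 kg). It is 176 mm above the pot's underside, 46 mm above the wire peak. Pinch it from above across its 14 mm, along x. Axes: x across the handle, y along it, z up; a half turn about z changes nothing.
- sharps_pot_eye (a point): Centre of the 7 mm steel wire at the peak of the yellow pot's rigid handle: the point that hangs in the hook; same axes. The wire slopes down in the y-z plane from 12 mm of level wire at the peak to the lid's sides (y +-46 mm). The eye is 130 mm above the pot's underside, 55 mm above the lid's top. Pot and lid are round, 90 mm across.
- hook_seat (a point): Centre of a wire lying at the bottom of the scale's hook; moves with the hook, 225 mm above the worktop unloaded. Axes: x from hook tip to column, y left, z up. An 8 mm steel rod comes from the column, dips here and ends in a tip 28 mm in front (-x). Tops of tip and of rod behind: 10 mm above this point; underside here: 12 mm below it. Nothing overhead.
- scale: The fixed spring scale; origin on the worktop straight under the hook, axes as the hook's. Grey foot plate 14 mm high, x -40 to 210 mm, y +-75 mm; white column from x 145 mm back, 96 mm wide, 338 mm high. To hang the pot, come from the front along +x, pot x along hook x, eye 25 to 35 mm above the seat, so that the rod passes under the wire and over the lid; then lower.
- scale_arm (a joint): How far hook and red pointer have sunk, m: 0 unloaded, limit 0.06. Spring 90 N/m with 0.1 N preload, light damping: the hanging pot sinks it 0.031 to 0.045 in all. Let go while the hook is still high, the pot drops and bounces: that is the jerk to avoid. Lower it in the fingers at a few cm/s to about 0.04 below the unloaded seat, then let go.
- white_pot_grip (a point): Centre of the blue grip block of the white pot with the blue lid, a loose pot of the same shape and size as the yellow one. It must stay where it stands.
Not all that is in view belongs to the job. Leave any green or pink look-alike of the part that bears sharps_pot_grip alone.

How it is judged:
At the end, for the whole second after the job is handed in: The yellow pot hangs by its wire handle in the hook (wire peak within 18 mm of the hook's seat), upright within 11 degrees, its full weight on the spring (pointer sunk 25 to 55 mm) and the pointer at rest (under 10 mm/s); the white pot is within 30 mm of where it started (distance between sharps_pot_eye and hook_seat below 0.018 m and value of joint scale_arm between 0.025 and 0.055 m and velocity of joint scale_arm between -0.01 and 0.01 m/s and angle between sharps_pot_eye's own z axis and vertical below 0.2 rad and distance of white_pot_grip from where it was at the start of the episode below 0.03 m); the robot touches nothing.
It fails at once if the pointer was jerked: the hook moved up or down faster than 0.2 m/s (velocity of joint scale_arm above 0.2 m/s or velocity of joint scale_arm below -0.2 m/s).
It fails at once if the white pot was moved by more than 30 mm (distance of white_pot_grip from where it was at the start of the episode above 0.03 m).
It also fails if it takes over 45 s, if anything falls off the work surface, if the arm or the gripper's body presses on something with over 40 N, if the wrist force passes 120 N, or if a joint passes its speed limit or range.

### The arm

A 6-joint arm with a two-finger parallel gripper is mounted at the origin on a cart in front of the work surface, level with it; the furniture and walls round the work are solid. World frame = base frame: x ahead of the robot, y to its left, z up, the work surface at z = 0. Lengths are in m, angles in rad, forces in N, time in s.
With the tool pointing down it reaches from about 0.325 to 0.75 m from the base axis. Payload 7.6 kg.
Tool frame: the origin (TCP) lies midway between the tips of the shut fingers; the grasp point (between the pads) lies 19 mm behind it; z points along the fingers, y is the line along which they close (so a half turn about z gives the same grasp; the last joint's range is limited). The gripper opens to 85 mm and grips with 20 to 120 N. Pads are 22 mm wide; open, the fingers measure 114 mm over their backs; the gripper's body (76 mm by 85 mm) begins 54 mm behind the grasp point. The pads swing forward as they close: fully open they stand 13 mm farther back than shut.
Start: joints at [1.231, 0.052, 1.401, -0, 1.689, -0.07], TCP at [0.14, 0.506, 0.231] pointing down, gripper open.
Joint ranges: [-2.9, 2.9], [-0.91, 2.17], [0.12, 2.37], [-1.06, 4.2], [0.26, 2.73], [-2.93, 2.93]. Speed limits (rad/s): [2.57, 2.57, 3.01, 3.14, 3.14, 3.14].

### API

Orientations are given as a unit quaternion [x, y, z, w].
In Python, from station import robot, vision gives the robot as it stands.
- The arm moves only by the tool play_rows, never from a script. Its argument "rows" is a list of rows, each an object of numbers: "x", "y", "z": the shift along the world's x, y, z in mm; "ax", "ay", "az": the turn, a rotation vector about the world's x, y, z in rad; "fingers": the finger opening in mm, from 0 to 85.4. In form: [{"x": .., "y": .., "z": .., "ax": .., "ay": .., "az": .., "fingers": ..}, ...]. A call has 1 to 12 rows; each row shifts and turns the commanded pose from where the row before left it; what a row does not reach is not made up. A row lasts 1/12 s, in which the tool goes at most 41.7 mm and 7.16 degrees, less where a joint would pass 70% of its speed; a pose out of reach is approached as far as the arm can. A call with a gripper value outside its range is refused whole. The fingers move at their own pace and stop on an object; "force" is the grip in N (left out, the last holds). Time passes only in rows, so rows that do not move let the fingers close. It gives the time, the measured TCP pose, the force, the opening and the grip force at its end, in the units of the state.
- robot.read_state(): the state, without advancing time (a new reading comes with each control period).
- vision.camera(name): name is "side" or "top" or "wrist"; returns a dict with "pixels" (420x560x3 uint8, red, green, blue), "depth" (420x560 float32, m along the optical axis (not along the pixel's ray), 0 where there is no reading), "fx", "fy", "cx", "cy" (pixels), "k1" (the pictures are not rectified: a ray, as slopes to the right and down, at radius r is drawn at 1 + k1 r^2 times it, then the intrinsics apply), "origin" and "attitude" of the camera in the world. Camera axes: x right, y down, z forward; pixel columns grow to the right and rows downward; lengths in m; the calibration is good to about 2 mm. A picture is of the moment at which its call begins.
- robot.hand_in(): hands the job in; it is judged then, once.
The state is a dict: "time_s": time; "joint_pos": joint angles; "qd": joint speeds; "effort": joint torques, N m; "tcp_pos": TCP position; "eef_rot": TCP orientation; "ft_force": force on the tool from outside, world axes, zero at the start; "torque": the same for the moment, N m; "opening": opening from 0.0 (shut) to 1.0 (fully open); "grasp_force": force on a finger pad.
Only numpy, scipy, OpenCV 4.12 (cv2) and the standard library are available. Lean on these libraries where they do the work, as an engineer would, in place of code of your own. Each camera call takes 0.05 s, during which the arm holds its last target. There are 200 camera calls.

## Working session

There is one attempt and no reset: what is moved stays moved. The work goes in short steps, Python scripts to look and compute and a tool call to move; the robot and the scene stay as the last step left them, time stands still between calls to the robot, and variables do not carry over. Pictures are saved under pics/ and viewed, at most 10 in all, crops included, and the job is handed in when it is done.

Besides the shell and the picture viewer there is one more tool, called after "Call:" as name(argument=value, ...) on one line, values as JSON. play_rows: Moves the arm, as the interface text tells. Its arguments: {"type":"object","properties":{"rows":{"type":"array","items":{"type":"object","properties":{"x":{"type":"number"},"y":{"type":"number"},"z":{"type":"number"},"ax":{"type":"number"},"ay":{"type":"number"},"az":{"type":"number"},"fingers":{"type":"number"}}}},"force":{"type":"number"}},"required":["rows"]}

```bash
mkdir -p pics
cat > h.py <<'E'
import numpy as np,cv2
from scipy.spatial.transform import Rotation as R
from station import robot,vision
def rot(c):
    a=np.array(c["attitude"],float)
    return a if a.shape==(3,3) else R.from_quat(a).as_matrix()
def pts(c):
    h,w=c["depth"].shape
    v,u=np.mgrid[:h,:w]
    K=np.array([[c["fx"],0,c["cx"]],[0,c["fy"],c["cy"]],[0,0,1.]])
    n=cv2.undistortPoints(np.stack([u,v],-1).reshape(-1,1,2).astype(np.float64),K,np.array([c["k1"],0,0,0.])).reshape(h,w,2)
    d=c["depth"][...,None]
    P=np.concatenate([n*d,d],-1)@rot(c).T+np.array(c["origin"])
    P[c["depth"]==0]=np.nan
    return P
E
python3 - <<'E'
from h import *
s=robot.read_state(); print(s)
for n in("side","top"):
    c=vision.camera(n); np.savez(f"{n}0.npz",**{k:np.array(v) for k,v in c.items()})
    print(n,c["origin"],np.array(c["attitude"]).round(3),c["fx"],c["k1"])
    cv2.imwrite(f"pics/{n}0.png",c["pixels"][...,::-1])
E
```

```text
{'time_s': 0.0, 'joint_pos': array([ 1.23071381e+00,  5.28313241e-02,  1.40178051e+00,  2.23518439e-06,
        1.68861902e+00, -7.03242798e-02]), 'qd': array([-0.00164218,  0.00032155,  0.00099655, -0.0004139 ,  0.00162695,
        0.00059946]), 'effort': array([-5.81033855e-04, -3.81663430e+01, -3.60187376e+01, -1.00074924e-04,
        6.22383639e-03, -5.55603393e-06]), 'tcp_pos': array([0.13979292, 0.50571031, 0.23044713]), 'eef_rot': array([ 1.34470355e-01,  9.90917278e-01, -8.01688541e-04, -1.67991594e-04]), 'ft_force': array([ 0.49251593, -0.58519836,  0.00659179]), 'torque': array([ 0.02191733, -0.00109775, -0.01961882]), 'grasp_force': 0.0, 'opening': 1.0009299418532376}
side [0.84977104 0.60417851 1.2517011 ] [ 0.229  0.933 -0.268 -0.071] 495.42945687328506 -0.006875195389566064
top [0.40656401 0.01678123 1.35419804] [ 0.717 -0.695  0.037 -0.031] 481.89239352167135 -0.17356382792468533
```

View pics/side0.png

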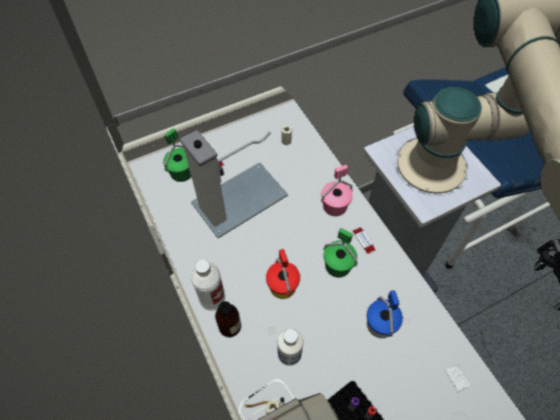

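View pics/top0.png

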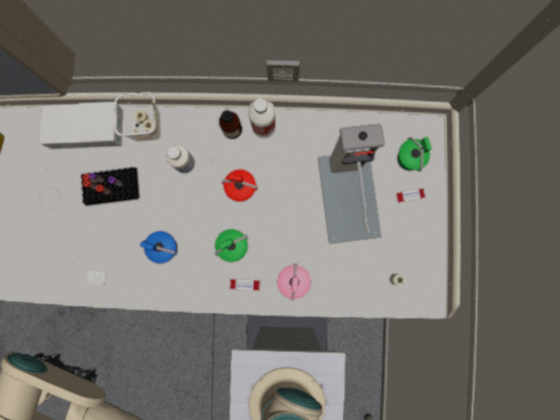

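The red-lid pot is at top (240,185) / side (283,277). Possible mix-ups in the top view are green (231,245), green (414,153), pink (294,282) and blue/white (160,247), and I choose the red one. The scale's rod runs from (362,150) to (367,232) in the top view.

```bash
cat > m.py <<'E'
from h import *
out=[]
for n,boxes in (("top",{"red":(215,160,265,210),"green":(205,225,255,265),"pink":(270,255,318,305),"blue":(135,225,185,270),"rod":(352,160,378,240),"col":(335,120,390,175)}),("side",{"red":(258,245,305,300),"rod":(218,125,275,165),"col":(180,130,220,165)})):
    c=dict(np.load(f"{n}0.npz")); P=pts(c); hsv=cv2.cvtColor(c["pixels"],cv2.COLOR_RGB2HSV)
    for k,(a,b,e,f) in boxes.items():
        p=P[b:f,a:e].reshape(-1,3); h=hsv[b:f,a:e].reshape(-1,3).astype(int)
        if k=="rod": m=(p[:,2]>.2)&(p[:,2]<.26)
        elif k=="col": m=(p[:,2]>.32)
        else:
            H={"red":0,"green":60,"pink":170,"blue":115}[k]
            m=(np.abs((h[:,0]-H+90)%180-90)<14)&(h[:,1]>110)&(p[:,2]>.02)
        q=p[m]; 
        for nm,s in ((k,q),(k+" top",q[q[:,2]>.145]),(k+" lid",q[(q[:,2]>.06)&(q[:,2]<.09)])):
            if len(s)>3: print(n,nm,len(s),"med",np.median(s,0).round(3),"lo",np.percentile(s,3,axis=0).round(3),"hi",np.percentile(s,97,axis=0).round(3))
        s=q if k=="rod" else q[q[:,2]>.145]
        if len(s)>5 and k!="col":
            d=s[:,:2]-s[:,:2].mean(0); w,V=np.linalg.eigh(d.T@d); print("   axis deg",np.degrees(np.arctan2(V[1,1],V[0,1])).round(1))
E
python3 m.py
python3 - <<'E'
import cv2
a=cv2.imread('pics/side0.png')[225:315,240:400]
b=cv2.imread('pics/top0.png')[140:230,180:340]
cv2.imwrite('pics/crop.png',cv2.resize(cv2.vconcat([a,b]),None,fx=3,fy=3,interpolation=2))
E
```

```text
top red 729 med [0.597 0.143 0.074] lo [0.564 0.109 0.066] hi [0.64  0.185 0.196]
top red top 109 med [0.601 0.146 0.193] lo [0.595 0.13  0.167] hi [0.609 0.163 0.199]
top red lid 614 med [0.592 0.143 0.073] lo [0.563 0.109 0.066] hi [0.64  0.185 0.079]
   axis deg 80.5
top green 705 med [0.437 0.16  0.074] lo [0.402 0.125 0.067] hi [0.476 0.199 0.195]
top green top 100 med [0.438 0.163 0.194] lo [0.428 0.148 0.168] hi [0.45  0.177 0.199]
top green lid 605 med [0.435 0.159 0.073] lo [0.401 0.125 0.067] hi [0.476 0.2   0.079]
   axis deg 120.1
top blue 712 med [0.429 0.352 0.074] lo [0.39  0.318 0.065] hi [0.464 0.39  0.195]
top blue top 92 med [0.426 0.352 0.192] lo [0.417 0.339 0.168] hi [0.436 0.369 0.198]
top blue lid 618 med [0.433 0.352 0.073] lo [0.39  0.317 0.065] hi [0.465 0.39  0.079]
   axis deg 69.5
top rod 292 med [ 0.573 -0.16   0.233] lo [ 0.479 -0.175  0.219] hi [ 0.645 -0.14   0.243]
top rod top 292 med [ 0.573 -0.16   0.233] lo [ 0.479 -0.175  0.219] hi [ 0.645 -0.14   0.243]
   axis deg -172.8
top col 992 med [ 0.678 -0.142  0.325] lo [ 0.653 -0.188  0.322] hi [ 0.705 -0.098  0.338]
top col top 992 med [ 0.678 -0.142  0.325] lo [ 0.653 -0.188  0.322] hi [ 0.705 -0.098  0.338]
side red 856 med [0.609 0.156 0.073] lo [0.568 0.114 0.064] hi [0.643 0.191 0.194]
side red top 112 med [0.607 0.155 0.191] lo [0.598 0.136 0.165] hi [0.612 0.168 0.196]
side red lid 722 med [0.612 0.156 0.072] lo [0.567 0.113 0.065] hi [0.644 0.192 0.078]
   axis deg 83.6
side rod 188 med [ 0.557 -0.159  0.231] lo [ 0.479 -0.173  0.218] hi [ 0.633 -0.147  0.237]
side rod top 188 med [ 0.557 -0.159  0.231] lo [ 0.479 -0.173  0.218] hi [ 0.633 -0.147  0.237]
   axis deg -171.2
side col 681 med [ 0.681 -0.136  0.324] lo [ 0.655 -0.185  0.321] hi [ 0.707 -0.097  0.336]
side col top 681 med [ 0.681 -0.136  0.324] lo [ 0.655 -0.185  0.321] hi [ 0.707 -0.097  0.336]
```

View pics/crop.png

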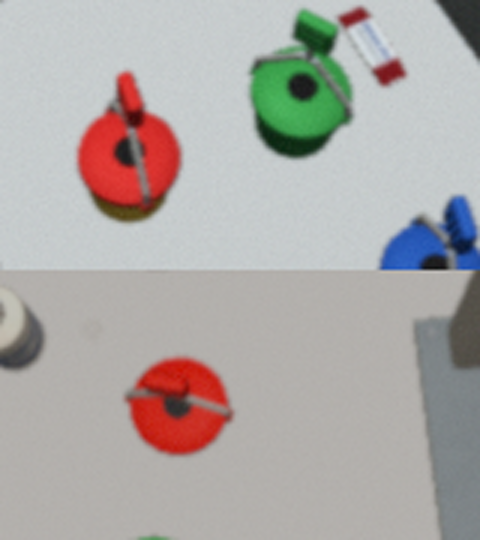

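The crop confirms it: red lid, yellow body visible below it, with the grip at about (0.603, 0.150, 0.176) and the handle axis at about 82°. The hook rod yaws about +8°, with its seat near (0.503, -0.168). Moving above the pot.

Call:
play_rows(rows=[{"x": 20, "y": -15, "z": 10, "az": -0.12}, {"x": 20, "y": -15, "z": 10, "az": -0.12}, {"x": 20, "y": -15, "z": 10, "az": -0.12}, {"x": 20, "y": -15, "z": 10, "az": -0.12}, {"x": 20, "y": -15, "z": 10, "az": -0.12}, {"x": 20, "y": -15, "z": 10, "az": -0.12}, {"x": 20, "y": -15, "z": 10, "az": -0.12}, {"x": 20, "y": -15, "az": -0.12}, {"x": 20, "y": -15, "az": -0.12}, {"x": 20, "y": -15, "az": -0.12}, {"x": 20, "y": -15, "az": -0.12}, {"x": 20, "y": -15, "az": -0.12}])

```text
invalid input
```

Call:
play_rows(rows=[{"x": 22, "y": -18}, {"x": 22, "y": -18}, {"x": 22, "y": -18}, {"x": 22, "y": -18}, {"x": 22, "y": -18}, {"x": 22, "y": -18}, {"x": 22, "y": -18}, {"x": 22, "y": -18}, {"x": 22, "y": -18}, {"x": 25, "y": -14}, {}, {}])

```text
invalid input
```

Run:
```python
from h import *
c=vision.camera("wrist"); np.savez("w1.npz",**{k:np.array(v) for k,v in c.items()})
cv2.imwrite("pics/w1.png",c["pixels"][...,::-1])
s=robot.read_state(); print(s["time_s"],s["tcp_pos"],R.from_quat(s["eef_rot"]).as_matrix()[:,1].round(3),c["origin"])
P=pts(c); h=cv2.cvtColor(c["pixels"],cv2.COLOR_RGB2HSV).astype(int)
m=(np.abs((h[...,0]+90)%180-90)<14)&(h[...,1]>110)&(P[...,2]>.145)&(np.hypot(P[...,0]-.603,P[...,1]-.15)<.06)
q=P[m]; print(len(q),q.mean(0),np.percentile(q,2,axis=0),np.percentile(q,98,axis=0))
t=q[q[:,2]>.188]
if len(t)>5:
    print(cv2.minAreaRect((t[:,:2]*1000).astype(np.float32)))
```

```text
0.15 [0.13984126 0.50580923 0.23067007] [ 0.267  0.964 -0.001] [0.075718   0.52291356 0.37320243]<stdin>:7: RuntimeWarning: Mean of empty slice.
  ret = um.true_divide(
Traceback (most recent call last):
IndexError: index -1 is out of bounds for axis 0 with size 0
```

The call was refused, probably because every row needs all its fields.

Call:
play_rows(rows=[{"x": 20, "y": -15, "z": 10, "ax": 0, "ay": 0, "az": -0.12, "fingers": 85}, {"x": 20, "y": -15, "z": 10, "ax": 0, "ay": 0, "az": -0.12, "fingers": 85}, {"x": 20, "y": -15, "z": 10, "ax": 0, "ay": 0, "az": -0.12, "fingers": 85}, {"x": 20, "y": -15, "z": 10, "ax": 0, "ay": 0, "az": -0.12, "fingers": 85}, {"x": 20, "y": -15, "z": 10, "ax": 0, "ay": 0, "az": -0.12, "fingers": 85}, {"x": 20, "y": -15, "z": 10, "ax": 0, "ay": 0, "az": -0.12, "fingers": 85}, {"x": 20, "y": -15, "z": 10, "ax": 0, "ay": 0, "az": -0.12, "fingers": 85}, {"x": 20, "y": -15, "z": 0, "ax": 0, "ay": 0, "az": -0.12, "fingers": 85}, {"x": 20, "y": -15, "z": 0, "ax": 0, "ay": 0, "az": -0.12, "fingers": 85}, {"x": 20, "y": -15, "z": 0, "ax": 0, "ay": 0, "az": -0.12, "fingers": 85}, {"x": 20, "y": -15, "z": 0, "ax": 0, "ay": 0, "az": -0.12, "fingers": 85}, {"x": 20, "y": -15, "z": 0, "ax": 0, "ay": 0, "az": -0.12, "fingers": 85}], force=50)

```text
time_s: 1.15
tcp_pos: [0.3807, 0.3251, 0.3011]
eef_rot: [0.756, 0.654, -0.0, 0.0]
ft_force: [-0.8, 1.3, 0.1]
opening: 0.999
grasp_force: 0.0
```

Call:
play_rows(rows=[{"x": 22, "y": -18, "z": 0, "ax": 0, "ay": 0, "az": 0, "fingers": 85}, {"x": 22, "y": -18, "z": 0, "ax": 0, "ay": 0, "az": 0, "fingers": 85}, {"x": 22, "y": -18, "z": 0, "ax": 0, "ay": 0, "az": 0, "fingers": 85}, {"x": 22, "y": -18, "z": 0, "ax": 0, "ay": 0, "az": 0, "fingers": 85}, {"x": 22, "y": -18, "z": 0, "ax": 0, "ay": 0, "az": 0, "fingers": 85}, {"x": 22, "y": -18, "z": 0, "ax": 0, "ay": 0, "az": 0, "fingers": 85}, {"x": 22, "y": -18, "z": 0, "ax": 0, "ay": 0, "az": 0, "fingers": 85}, {"x": 22, "y": -18, "z": 0, "ax": 0, "ay": 0, "az": 0, "fingers": 85}, {"x": 22, "y": -18, "z": 0, "ax": 0, "ay": 0, "az": 0, "fingers": 85}, {"x": 25, "y": -14, "z": 0, "ax": 0, "ay": 0, "az": 0, "fingers": 85}, {"x": 0, "y": 0, "z": 0, "ax": 0, "ay": 0, "az": 0, "fingers": 85}, {"x": 0, "y": 0, "z": 0, "ax": 0, "ay": 0, "az": 0, "fingers": 85}])

```text
time_s: 2.15
tcp_pos: [0.6035, 0.1491, 0.2997]
eef_rot: [0.755, 0.656, -0.001, -0.001]
ft_force: [-0.8, 0.3, -0.6]
opening: 0.998
grasp_force: 0.0
```

Run:
```python
from h import *
c=vision.camera("wrist"); np.savez("w1.npz",**{k:np.array(v) for k,v in c.items()})
cv2.imwrite("pics/w1.png",c["pixels"][...,::-1])
s=robot.read_state(); print(s["time_s"],s["tcp_pos"],R.from_quat(s["eef_rot"]).as_matrix()[:,1].round(3),c["origin"])
P=pts(c); h=cv2.cvtColor(c["pixels"],cv2.COLOR_RGB2HSV).astype(int)
m=(np.abs((h[...,0]+90)%180-90)<14)&(h[...,1]>110)&(P[...,2]>.145)&(np.hypot(P[...,0]-.603,P[...,1]-.15)<.06)
q=P[m]; print(len(q))
if len(q): print(q.mean(0),np.percentile(q,2,axis=0),np.percentile(q,98,axis=0))
t=q[q[:,2]>.188]
if len(t)>5:
    print(cv2.minAreaRect((t[:,:2]*1000).astype(np.float32)))
```

```text
2.2 [0.60291135 0.14991366 0.30047215] [ 0.99  -0.139 -0.001] [0.61256728 0.21383583 0.44224839]
1844
[0.60317248 0.15721593 0.31763831] [0.54492183 0.13243991 0.17504793] [0.66262376 0.17070847 0.40226458]
((602.9312133789062, 149.41995239257812), (39.930511474609375, 119.93927001953125), 82.45674133300781)
```

Run:
```python
from h import *
c=dict(np.load("w1.npz"));P=pts(c); h=cv2.cvtColor(c["pixels"],cv2.COLOR_RGB2HSV).astype(int)
z=P[...,2]
m=(np.abs((h[...,0]+90)%180-90)<14)&(h[...,1]>110)&(z>.188)&(z<.205)
q=P[m];r=cv2.minAreaRect((q[:,:2]*1000).astype(np.float32));print(len(q),q.mean(0),r)
g=(h[...,1]<90)&(z>.12)&(z<.15);q=P[g];print(len(q),q.mean(0) if len(q) else 0)
```

```text
598 [0.60322775 0.14729232 0.19411445] ((529.9948120117188, 153.78118896484375), (34.28861618041992, 163.7086639404297), 84.3810806274414)
10738 [0.79996244 0.17955004 0.13677275]
```

View pics/w1.png

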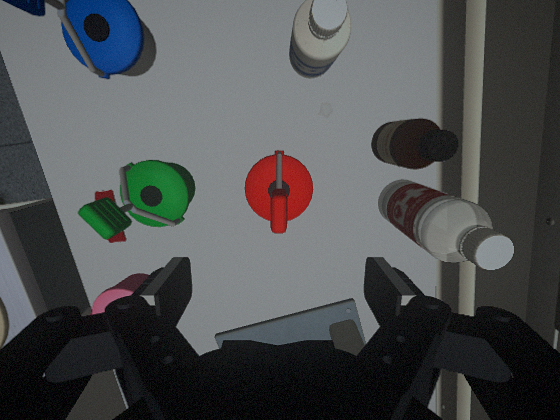

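The wrist view shows the red grip at (278,213) with the handle upright in the image, so the tool is aligned. The bottles on the right, from about x = 385, stay clear. Descending and gripping.

Call:
play_rows(rows=[{"x": 0, "y": 0, "z": -18, "ax": 0, "ay": 0, "az": 0, "fingers": 60}, {"x": 0, "y": 0, "z": -18, "ax": 0, "ay": 0, "az": 0, "fingers": 60}, {"x": 0, "y": 0, "z": -18, "ax": 0, "ay": 0, "az": 0, "fingers": 60}, {"x": 0, "y": 0, "z": -18, "ax": 0, "ay": 0, "az": 0, "fingers": 60}, {"x": 0, "y": 0, "z": -18, "ax": 0, "ay": 0, "az": 0, "fingers": 60}, {"x": 0, "y": 0, "z": -18, "ax": 0, "ay": 0, "az": 0, "fingers": 60}, {"x": 0, "y": 0, "z": -18, "ax": 0, "ay": 0, "az": 0, "fingers": 60}, {"x": 0, "y": 0, "z": -17, "ax": 0, "ay": 0, "az": 0, "fingers": 60}, {"x": 0, "y": 0, "z": 0, "ax": 0, "ay": 0, "az": 0, "fingers": 30}, {"x": 0, "y": 0, "z": 0, "ax": 0, "ay": 0, "az": 0, "fingers": 20}, {"x": 0, "y": 0, "z": 0, "ax": 0, "ay": 0, "az": 0, "fingers": 10}, {"x": 0, "y": 0, "z": 0, "ax": 0, "ay": 0, "az": 0, "fingers": 0}], force=60)

```text
time_s: 3.2
tcp_pos: [0.6035, 0.1505, 0.1606]
eef_rot: [0.754, 0.656, 0.002, 0.001]
ft_force: [1.2, 0.3, -0.4]
opening: 0.155
grasp_force: 58.3
```

Call:
play_rows(rows=[{"x": 0, "y": 0, "z": 0, "ax": 0, "ay": 0, "az": 0, "fingers": 0}, {"x": 0, "y": 0, "z": 0, "ax": 0, "ay": 0, "az": 0, "fingers": 0}, {"x": 0, "y": 0, "z": 0, "ax": 0, "ay": 0, "az": 0, "fingers": 0}, {"x": 0, "y": 0, "z": 0, "ax": 0, "ay": 0, "az": 0, "fingers": 0}, {"x": 0, "y": 0, "z": 5, "ax": 0, "ay": 0, "az": 0, "fingers": 0}, {"x": 0, "y": 0, "z": 10, "ax": 0, "ay": 0, "az": 0, "fingers": 0}, {"x": 0, "y": 0, "z": 10, "ax": 0, "ay": 0, "az": 0, "fingers": 0}, {"x": 0, "y": 0, "z": 5, "ax": 0, "ay": 0, "az": 0, "fingers": 0}, {"x": 0, "y": 0, "z": 0, "ax": 0, "ay": 0, "az": 0, "fingers": 0}])

```text
time_s: 3.95
tcp_pos: [0.6036, 0.1502, 0.1905]
eef_rot: [0.754, 0.656, 0.001, 0.001]
ft_force: [-0.2, -0.9, -2.9]
opening: 0.156
grasp_force: 58.4
```

The pot is held (13 mm opening, about 3 N more load). Lifting high, then across to in front of the hook tip, turning +0.28 rad.

Call:
play_rows(rows=[{"x": 0, "y": 0, "z": 10, "ax": 0, "ay": 0, "az": 0, "fingers": 0}, {"x": 0, "y": 0, "z": 20, "ax": 0, "ay": 0, "az": 0, "fingers": 0}, {"x": 0, "y": 0, "z": 25, "ax": 0, "ay": 0, "az": 0, "fingers": 0}, {"x": 0, "y": 0, "z": 25, "ax": 0, "ay": 0, "az": 0, "fingers": 0}, {"x": 0, "y": 0, "z": 25, "ax": 0, "ay": 0, "az": 0, "fingers": 0}, {"x": 0, "y": 0, "z": 25, "ax": 0, "ay": 0, "az": 0, "fingers": 0}, {"x": 0, "y": 0, "z": 25, "ax": 0, "ay": 0, "az": 0, "fingers": 0}, {"x": 0, "y": 0, "z": 20, "ax": 0, "ay": 0, "az": 0, "fingers": 0}, {"x": 0, "y": 0, "z": 15, "ax": 0, "ay": 0, "az": 0, "fingers": 0}, {"x": -5, "y": -10, "z": 5, "ax": 0, "ay": 0, "az": 0, "fingers": 0}, {"x": -8, "y": -16, "z": 0, "ax": 0, "ay": 0, "az": 0.02, "fingers": 0}, {"x": -8, "y": -16, "z": 0, "ax": 0, "ay": 0, "az": 0.02, "fingers": 0}])

```text
time_s: 4.95
tcp_pos: [0.5814, 0.1072, 0.3827]
eef_rot: [0.741, 0.672, -0.0, -0.0]
ft_force: [-0.2, 0.9, -3.8]
opening: 0.155
grasp_force: 58.6
```

Call:
play_rows(rows=[{"x": -8, "y": -16, "z": 0, "ax": 0, "ay": 0, "az": 0.02, "fingers": 0}, {"x": -8, "y": -16, "z": 0, "ax": 0, "ay": 0, "az": 0.02, "fingers": 0}, {"x": -8, "y": -16, "z": 0, "ax": 0, "ay": 0, "az": 0.02, "fingers": 0}, {"x": -8, "y": -16, "z": 0, "ax": 0, "ay": 0, "az": 0.02, "fingers": 0}, {"x": -8, "y": -16, "z": 0, "ax": 0, "ay": 0, "az": 0.02, "fingers": 0}, {"x": -8, "y": -16, "z": 0, "ax": 0, "ay": 0, "az": 0.02, "fingers": 0}, {"x": -8, "y": -16, "z": 0, "ax": 0, "ay": 0, "az": 0.02, "fingers": 0}, {"x": -8, "y": -16, "z": 0, "ax": 0, "ay": 0, "az": 0.02, "fingers": 0}, {"x": -8, "y": -16, "z": 0, "ax": 0, "ay": 0, "az": 0.02, "fingers": 0}, {"x": -8, "y": -16, "z": 0, "ax": 0, "ay": 0, "az": 0.02, "fingers": 0}, {"x": -8, "y": -16, "z": 0, "ax": 0, "ay": 0, "az": 0.02, "fingers": 0}, {"x": -8, "y": -16, "z": 0, "ax": 0, "ay": 0, "az": 0.02, "fingers": 0}])

```text
time_s: 5.95
tcp_pos: [0.4846, -0.0851, 0.3825]
eef_rot: [0.655, 0.755, -0.0, -0.001]
ft_force: [-0.4, 0.4, -4.0]
opening: 0.155
grasp_force: 58.6
```

Call:
play_rows(rows=[{"x": -8, "y": -16, "z": 0, "ax": 0, "ay": 0, "az": 0, "fingers": 0}, {"x": -8, "y": -16, "z": 0, "ax": 0, "ay": 0, "az": 0, "fingers": 0}, {"x": -8, "y": -16, "z": 0, "ax": 0, "ay": 0, "az": 0, "fingers": 0}, {"x": -8, "y": -16, "z": 0, "ax": 0, "ay": 0, "az": 0, "fingers": 0}, {"x": -8, "y": -16, "z": 0, "ax": 0, "ay": 0, "az": 0, "fingers": 0}, {"x": -8, "y": -12, "z": 0, "ax": 0, "ay": 0, "az": 0, "fingers": 0}, {"x": -5, "y": -4, "z": 0, "ax": 0, "ay": 0, "az": 0, "fingers": 0}, {"x": 0, "y": 0, "z": 0, "ax": 0, "ay": 0, "az": 0, "fingers": 0}, {"x": 0, "y": 0, "z": 0, "ax": 0, "ay": 0, "az": 0, "fingers": 0}])

```text
time_s: 6.7
tcp_pos: [0.4326, -0.1798, 0.3831]
eef_rot: [0.656, 0.755, 0.0, -0.0]
ft_force: [0.1, 0.2, -3.3]
opening: 0.155
grasp_force: 58.6
```

Run:
```python
from h import *
s=robot.read_state(); print(s["time_s"],s["tcp_pos"],R.from_quat(s["eef_rot"]).as_matrix()[:,1].round(3))
for n in("side","top"):
    c=vision.camera(n); np.savez(f"{n}1.npz",**{k:np.array(v) for k,v in c.items()})
    P=pts(c); z=P[...,2]
    m=(z>.2)&(z<.25)&(P[...,0]>.455)&(P[...,0]<.64)&(np.abs(P[...,1]+.16)<.045)
    m[:, :]&=(c["pixels"].max(-1).astype(int)-c["pixels"].min(-1)<60)
    q=P[m]; print(n,len(q))
    for a in np.arange(.455,.64,.01):
        t=q[(q[:,0]>=a)&(q[:,0]<a+.01)]
        if len(t): print(round(a+.005,3),len(t),np.median(t,0).round(4))
    l=cv2.fitLine(q[:,:2].astype(np.float32),cv2.DIST_HUBER,0,.001,.001).ravel(); print(l,np.degrees(np.arctan2(l[1],l[0])))
im=c["pixels"][120:320,260:460,::-1]
c2=dict(np.load("side1.npz"))["pixels"][80:280,150:350,::-1]
cv2.imwrite("pics/p1.png",cv2.resize(cv2.hconcat([im,c2]),None,fx=2,fy=2))
```

```text
6.7 [ 0.43258422 -0.17979653  0.3831375 ] [0.99 0.14 0.  ]
side 229
0.46 17 [ 0.4632 -0.1526  0.2303]
0.47 23 [ 0.4671 -0.1667  0.2404]
0.48 12 [ 0.4794 -0.1713  0.2301]
0.49 14 [ 0.4894 -0.1694  0.2242]
0.5 13 [ 0.4993 -0.1672  0.2194]
0.51 11 [ 0.5092 -0.1667  0.2189]
0.52 9 [ 0.5203 -0.1649  0.2225]
0.53 11 [ 0.5301 -0.1627  0.2298]
0.54 11 [ 0.5399 -0.1626  0.2325]
0.55 12 [ 0.5498 -0.1603  0.2323]
0.56 12 [ 0.5601 -0.1594  0.2322]
0.57 10 [ 0.5702 -0.1573  0.2325]
0.58 12 [ 0.5795 -0.1542  0.2337]
0.59 11 [ 0.5904 -0.1543  0.233 ]
0.6 12 [ 0.6006 -0.1535  0.2322]
0.61 12 [ 0.6108 -0.1526  0.2322]
0.62 11 [ 0.6203 -0.1497  0.2324]
0.63 12 [ 0.6297 -0.1475  0.2321]
0.64 4 [ 0.6373 -0.1399  0.2398]
[ 0.9892569   0.14618756  0.55807436 -0.1586948 ] 8.406054
top 253
0.48 11 [ 0.4823 -0.1723  0.2305]
0.49 15 [ 0.4916 -0.171   0.2256]
0.5 12 [ 0.5004 -0.1696  0.2229]
0.51 16 [ 0.5099 -0.1683  0.2194]
0.52 16 [ 0.5198 -0.1661  0.2274]
0.53 12 [ 0.5299 -0.1647  0.2342]
0.54 14 [ 0.5403 -0.1644  0.2341]
0.55 16 [ 0.55   -0.162   0.2349]
0.56 15 [ 0.5599 -0.1602  0.2337]
0.57 13 [ 0.5707 -0.1588  0.235 ]
0.58 15 [ 0.5791 -0.1569  0.2336]
0.59 17 [ 0.59   -0.1562  0.2358]
0.6 14 [ 0.6    -0.1538  0.2347]
0.61 15 [ 0.6108 -0.1538  0.2347]
0.62 12 [ 0.6199 -0.1514  0.2343]
0.63 16 [ 0.63   -0.1495  0.2331]
0.64 24 [ 0.6382 -0.1259  0.2353]
[ 0.9870602   0.16035023  0.5367307  -0.16419671] 9.227225
```

View pics/p1.png

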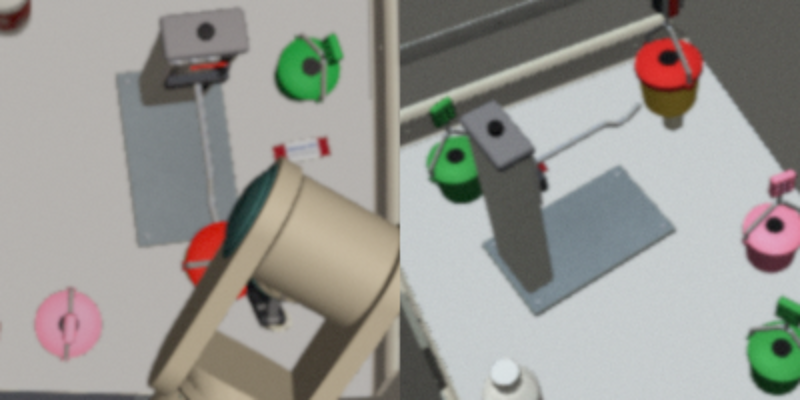

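The side crop shows the pot hanging upright in front of the tip, with its lid at about (668,62) in the crop. The rod dips at (0.506, -0.168) with an axis of about 8.7°. Checking the lid centre against the TCP.

Run:
```python
from h import *
c=dict(np.load("side1.npz"));P=pts(c);h=cv2.cvtColor(c["pixels"],cv2.COLOR_RGB2HSV).astype(int)
m=(np.abs((h[...,0]+90)%180-90)<12)&(h[...,1]>110)&(np.hypot(P[...,0]-.433,P[...,1]+.18)<.07)&(P[...,2]>.285)&(P[...,2]<.31)
q=P[m];print(len(q),q.mean(0),q.min(0),q.max(0),cv2.minEnclosingCircle((q[:,:2]*1000).astype(np.float32)))
A=np.c_[q[:,:2],np.ones(len(q))];print("tilt",np.linalg.lstsq(A,q[:,2],rcond=None)[0])
```

```text
608 [ 0.43712951 -0.16703298  0.29371655] [ 0.3859454  -0.21983496  0.2850371 ] [ 0.47704785 -0.12467931  0.30989249] ((433.6318359375, -172.44900512695312), 47.95646286010742)
tilt [-0.0235322   0.00792351  0.30532666]
```

Call:
play_rows(rows=[{"x": -10, "y": -1, "z": 0, "ax": 0, "ay": 0, "az": 0.01, "fingers": 0}, {"x": -10, "y": -2, "z": 0, "ax": 0, "ay": 0, "az": 0, "fingers": 0}, {"x": 0, "y": 0, "z": -6, "ax": 0, "ay": 0, "az": 0, "fingers": 0}, {"x": 0, "y": 0, "z": -12, "ax": 0, "ay": 0, "az": 0, "fingers": 0}, {"x": 0, "y": 0, "z": -16, "ax": 0, "ay": 0, "az": 0, "fingers": 0}, {"x": 0, "y": 0, "z": -16, "ax": 0, "ay": 0, "az": 0, "fingers": 0}, {"x": 0, "y": 0, "z": -16, "ax": 0, "ay": 0, "az": 0, "fingers": 0}, {"x": 0, "y": 0, "z": -16, "ax": 0, "ay": 0, "az": 0, "fingers": 0}, {"x": 0, "y": 0, "z": -11, "ax": 0, "ay": 0, "az": 0, "fingers": 0}, {"x": 0, "y": 0, "z": -5, "ax": 0, "ay": 0, "az": 0, "fingers": 0}, {"x": 0, "y": 0, "z": 0, "ax": 0, "ay": 0, "az": 0, "fingers": 0}, {"x": 0, "y": 0, "z": 0, "ax": 0, "ay": 0, "az": 0, "fingers": 0}])

```text
time_s: 7.8
tcp_pos: [0.413, -0.183, 0.2859]
eef_rot: [0.652, 0.758, 0.0, 0.0]
ft_force: [0.3, 0.8, -2.9]
opening: 0.151
grasp_force: 59.0
```

Run:
```python
from h import *
s=robot.read_state();t0=s["tcp_pos"];M=R.from_quat(s["eef_rot"]).as_matrix();print(s["time_s"],t0,M[:,1].round(3))
c=vision.camera("wrist");np.savez("w2.npz",**{k:np.array(v) for k,v in c.items()})
cv2.imwrite("pics/w2.png",c["pixels"][...,::-1])
P=pts(c);h=cv2.cvtColor(c["pixels"],cv2.COLOR_RGB2HSV).astype(int)
Q=(P-np.array([.506,-.168,.225]))@R.from_euler("z",8.7,degrees=True).as_matrix()  # hook frame
red=(np.abs((h[...,0]+90)%180-90)<12)&(h[...,1]>110)
e=(t0-np.array([.506,-.168,.225]))@R.from_euler("z",8.7,degrees=True).as_matrix();print("tcp in hook",e)
g=Q[red&(Q[...,2]>e[2]+.02)&(Q[...,2]<e[2]+.06)&(abs(Q[...,0]-e[0])<.03)&(abs(Q[...,1]-e[1])<.05)]
print("grip",len(g)); 
if len(g):print(np.percentile(g,[3,50,97],axis=0).round(4))
l=Q[red&(abs(Q[...,2]-(e[2]-.0855))<.008)&(np.hypot(Q[...,0]-e[0],Q[...,1]-e[1])<.055)]
print("lid",len(l));
if len(l):print(np.percentile(l,[1,50,99],axis=0).round(4))
r=Q[(~red)&(Q[...,2]>-.02)&(Q[...,2]<.03)&(abs(Q[...,1])<.03)&(Q[...,0]>-.04)&(Q[...,0]<.13)]
print("rod",len(r))
if len(r):print(np.percentile(r,[1,50,99],axis=0).round(4))
```

```text
7.8 [ 0.41297196 -0.18301071  0.28589386] [0.989 0.15  0.001]
tcp in hook [-0.09422818 -0.00076649  0.06089386]
grip 2984
[[-0.1033 -0.0195  0.0837]
 [-0.0947  0.0017  0.0948]
 [-0.0856  0.0127  0.1133]]
lid 6256
[[-0.1365 -0.0286 -0.0321]
 [-0.0963  0.0107 -0.0257]
 [-0.0531  0.0446 -0.0224]]
rod 2150
[[-0.0326 -0.0074 -0.0071]
 [ 0.0349 -0.003   0.0087]
 [ 0.1018 -0.0002  0.0116]]
```

View pics/w2.png

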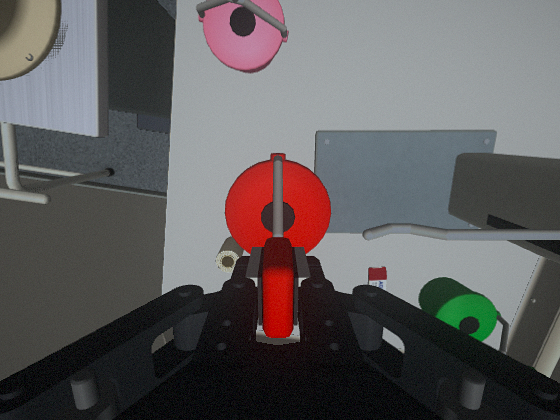

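The wrist view shows the handle at x≈278 (rows 160–240) in line with the rod, whose tip is at (368,235). Lid centre and rod agree to about 3 mm sideways. Advancing along the hook axis.

Call:
play_rows(rows=[{"x": 5, "y": 0, "z": 0, "ax": 0, "ay": 0, "az": 0, "fingers": 0}, {"x": 10, "y": 1, "z": 0, "ax": 0, "ay": 0, "az": 0, "fingers": 0}, {"x": 10, "y": 1, "z": 0, "ax": 0, "ay": 0, "az": 0, "fingers": 0}, {"x": 10, "y": 1, "z": 0, "ax": 0, "ay": 0, "az": 0, "fingers": 0}, {"x": 10, "y": 1.5, "z": 0, "ax": 0, "ay": 0, "az": 0, "fingers": 0}, {"x": 10, "y": 1.5, "z": 0, "ax": 0, "ay": 0, "az": 0, "fingers": 0}, {"x": 10, "y": 1.5, "z": 0, "ax": 0, "ay": 0, "az": 0, "fingers": 0}, {"x": 10, "y": 1.5, "z": 0, "ax": 0, "ay": 0, "az": 0, "fingers": 0}, {"x": 10, "y": 1.5, "z": 0, "ax": 0, "ay": 0, "az": 0, "fingers": 0}, {"x": 6, "y": 1.5, "z": 0, "ax": 0, "ay": 0, "az": 0, "fingers": 0}, {"x": 0, "y": 0, "z": 0, "ax": 0, "ay": 0, "az": 0, "fingers": 0}, {"x": 0, "y": 0, "z": 0, "ax": 0, "ay": 0, "az": 0, "fingers": 0}])

```text
time_s: 8.85
tcp_pos: [0.5041, -0.1709, 0.2853]
eef_rot: [0.652, 0.759, -0.0, -0.0]
ft_force: [0.5, -0.4, -3.6]
opening: 0.152
grasp_force: 59.1
```

Run:
```python
from h import *
s=robot.read_state();print(s["time_s"],s["tcp_pos"],s["ft_force"])
c=vision.camera("side");w=vision.camera("wrist")
a=cv2.resize(c["pixels"][80:220,180:340],(480,420));b=w["pixels"][100:420,130:450]
cv2.imwrite("pics/p3.png",cv2.hconcat([a,cv2.resize(b,(320,320)) if 0 else cv2.copyMakeBorder(b,0,100,0,0,0)])[...,::-1])
```

```text
8.85 [ 0.50407026 -0.17088023  0.28526046] [ 0.48857921 -0.4368485  -3.55136419]
```

View pics/p3.png

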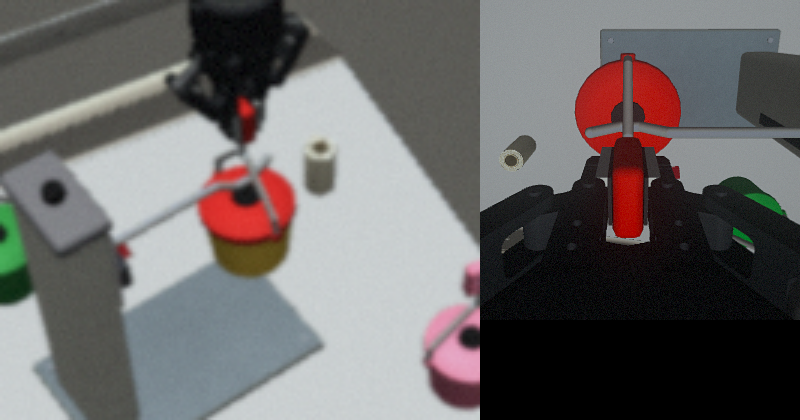

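The rod passes under the wire, over the lid, and the wire at (628,130) sits within the dip (605–665). Lowering at about 36 mm/s.

Call:
play_rows(rows=[{"x": 0, "y": 0, "z": -2, "ax": 0, "ay": 0, "az": 0, "fingers": 0}, {"x": 0, "y": 0, "z": -3, "ax": 0, "ay": 0, "az": 0, "fingers": 0}, {"x": 0, "y": 0, "z": -3, "ax": 0, "ay": 0, "az": 0, "fingers": 0}, {"x": 0, "y": 0, "z": -3, "ax": 0, "ay": 0, "az": 0, "fingers": 0}, {"x": 0, "y": 0, "z": -3, "ax": 0, "ay": 0, "az": 0, "fingers": 0}, {"x": 0, "y": 0, "z": -3, "ax": 0, "ay": 0, "az": 0, "fingers": 0}, {"x": 0, "y": 0, "z": -3, "ax": 0, "ay": 0, "az": 0, "fingers": 0}, {"x": 0, "y": 0, "z": -3, "ax": 0, "ay": 0, "az": 0, "fingers": 0}, {"x": 0, "y": 0, "z": -3, "ax": 0, "ay": 0, "az": 0, "fingers": 0}, {"x": 0, "y": 0, "z": -3, "ax": 0, "ay": 0, "az": 0, "fingers": 0}, {"x": 0, "y": 0, "z": -3, "ax": 0, "ay": 0, "az": 0, "fingers": 0}, {"x": 0, "y": 0, "z": 0, "ax": 0, "ay": 0, "az": 0, "fingers": 0}])

```text
time_s: 9.95
tcp_pos: [0.5038, -0.1709, 0.2526]
eef_rot: [0.652, 0.758, -0.0, -0.0]
ft_force: [0.1, 0.5, -2.5]
opening: 0.154
grasp_force: 59.1
```

Call:
play_rows(rows=[{"x": 0, "y": 0, "z": -2, "ax": 0, "ay": 0, "az": 0, "fingers": 0}, {"x": 0, "y": 0, "z": -3, "ax": 0, "ay": 0, "az": 0, "fingers": 0}, {"x": 0, "y": 0, "z": -3, "ax": 0, "ay": 0, "az": 0, "fingers": 0}, {"x": 0, "y": 0, "z": -3, "ax": 0, "ay": 0, "az": 0, "fingers": 0}, {"x": 0, "y": 0, "z": -3, "ax": 0, "ay": 0, "az": 0, "fingers": 0}, {"x": 0, "y": 0, "z": -3, "ax": 0, "ay": 0, "az": 0, "fingers": 0}, {"x": 0, "y": 0, "z": -3, "ax": 0, "ay": 0, "az": 0, "fingers": 0}, {"x": 0, "y": 0, "z": -3, "ax": 0, "ay": 0, "az": 0, "fingers": 0}, {"x": 0, "y": 0, "z": -3, "ax": 0, "ay": 0, "az": 0, "fingers": 0}, {"x": 0, "y": 0, "z": -3, "ax": 0, "ay": 0, "az": 0, "fingers": 0}, {"x": 0, "y": 0, "z": -3, "ax": 0, "ay": 0, "az": 0, "fingers": 0}, {"x": 0, "y": 0, "z": 0, "ax": 0, "ay": 0, "az": 0, "fingers": 0}])

```text
time_s: 10.95
tcp_pos: [0.5039, -0.1709, 0.2207]
eef_rot: [0.652, 0.758, 0.0, -0.0]
ft_force: [0.6, -1.2, -0.6]
opening: 0.155
grasp_force: 59.6
```

```bash
cat > rod.py <<'E'
from h import *
for n in("wrist","side"):
    c=vision.camera(n);cv2.imwrite(f"pics/r_{n}.png",c["pixels"][...,::-1])
    Q=(pts(c)-np.array([.506,-.168,.225]))@R.from_euler("z",8.7,degrees=True).as_matrix()
    x=c["pixels"].astype(int);grey=x.max(-1)-x.min(-1)<50
    r=Q[grey&(abs(Q[...,2]+.03)<.045)&(abs(Q[...,1])<.015)&(Q[...,0]>.04)&(Q[...,0]<.12)]
    print(n,len(r),"rod top z rel. seat0:",np.percentile(r[:,2],[5,50,90]).round(4) if len(r) else "")
f=[];
s=robot.read_state();print(s["time_s"],s["tcp_pos"],s["ft_force"])
E
python3 rod.py
```

```text
wrist 1727 rod top z rel. seat0: [-0.0276 -0.0247 -0.0236]
side 87 rod top z rel. seat0: [-0.0311 -0.0264 -0.0235]
11.05 [ 0.5039471  -0.17098317  0.22141322] [ 0.84967781 -0.72725995 -0.37913115]
```

The rod has sunk 34 mm and the wrist carries almost nothing. 2 mm more, then release.

Call:
play_rows(rows=[{"x": 0, "y": 0, "z": -1, "ax": 0, "ay": 0, "az": 0, "fingers": 0}, {"x": 0, "y": 0, "z": -1, "ax": 0, "ay": 0, "az": 0, "fingers": 0}, {"x": 0, "y": 0, "z": 0, "ax": 0, "ay": 0, "az": 0, "fingers": 0}, {"x": 0, "y": 0, "z": 0, "ax": 0, "ay": 0, "az": 0, "fingers": 0}, {"x": 0, "y": 0, "z": 0, "ax": 0, "ay": 0, "az": 0, "fingers": 17}, {"x": 0, "y": 0, "z": 0, "ax": 0, "ay": 0, "az": 0, "fingers": 25}, {"x": 0, "y": 0, "z": 0, "ax": 0, "ay": 0, "az": 0, "fingers": 40}, {"x": 0, "y": 0, "z": 0, "ax": 0, "ay": 0, "az": 0, "fingers": 60}, {"x": 0, "y": 0, "z": 0, "ax": 0, "ay": 0, "az": 0, "fingers": 60}, {"x": 0, "y": 0, "z": 0, "ax": 0, "ay": 0, "az": 0, "fingers": 60}, {"x": 0, "y": 0, "z": 0, "ax": 0, "ay": 0, "az": 0, "fingers": 60}, {"x": 0, "y": 0, "z": 0, "ax": 0, "ay": 0, "az": 0, "fingers": 60}])

```text
time_s: 12.05
tcp_pos: [0.5039, -0.171, 0.2193]
eef_rot: [0.652, 0.758, 0.0, 0.0]
ft_force: [-0.3, -0.7, -1.1]
opening: 0.7
grasp_force: 0.0
```

```bash
python3 rod.py
```

```text
wrist 1714 rod top z rel. seat0: [-0.029  -0.0263 -0.0252]
side 88 rod top z rel. seat0: [-0.0335 -0.029  -0.0257]
12.15 [ 0.50391764 -0.17096643  0.21932906] [0.83612954 0.09052831 0.27801343]
```

View pics/r_wrist.png

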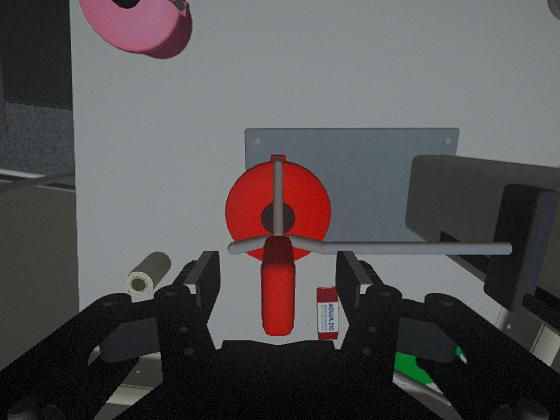

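The fingers are open at (205,280) and (350,280), and the pot hangs in line at (278,215) with the rod 36 mm down. Retreating straight up and letting it settle.

Call:
play_rows(rows=[{"x": 0, "y": 0, "z": 5, "ax": 0, "ay": 0, "az": 0, "fingers": 60}, {"x": 0, "y": 0, "z": 10, "ax": 0, "ay": 0, "az": 0, "fingers": 60}, {"x": 0, "y": 0, "z": 15, "ax": 0, "ay": 0, "az": 0, "fingers": 60}, {"x": 0, "y": 0, "z": 15, "ax": 0, "ay": 0, "az": 0, "fingers": 60}, {"x": 0, "y": 0, "z": 15, "ax": 0, "ay": 0, "az": 0, "fingers": 60}, {"x": 0, "y": 0, "z": 15, "ax": 0, "ay": 0, "az": 0, "fingers": 60}, {"x": 0, "y": 0, "z": 15, "ax": 0, "ay": 0, "az": 0, "fingers": 60}, {"x": 0, "y": 0, "z": 15, "ax": 0, "ay": 0, "az": 0, "fingers": 60}, {"x": 0, "y": 0, "z": 15, "ax": 0, "ay": 0, "az": 0, "fingers": 60}, {"x": 0, "y": 0, "z": 10, "ax": 0, "ay": 0, "az": 0, "fingers": 60}, {"x": 0, "y": 0, "z": 0, "ax": 0, "ay": 0, "az": 0, "fingers": 60}, {"x": 0, "y": 0, "z": 0, "ax": 0, "ay": 0, "az": 0, "fingers": 60}])

```text
time_s: 13.15
tcp_pos: [0.504, -0.171, 0.3498]
eef_rot: [0.652, 0.758, 0.0, 0.001]
ft_force: [0.5, -0.3, 0.2]
opening: 0.702
grasp_force: 0.0
```

Call:
play_rows(rows=[{"x": 0, "y": 0, "z": 0, "ax": 0, "ay": 0, "az": 0, "fingers": 60}, {"x": 0, "y": 0, "z": 0, "ax": 0, "ay": 0, "az": 0, "fingers": 60}, {"x": 0, "y": 0, "z": 0, "ax": 0, "ay": 0, "az": 0, "fingers": 60}, {"x": 0, "y": 0, "z": 0, "ax": 0, "ay": 0, "az": 0, "fingers": 60}, {"x": 0, "y": 0, "z": 0, "ax": 0, "ay": 0, "az": 0, "fingers": 60}, {"x": 0, "y": 0, "z": 0, "ax": 0, "ay": 0, "az": 0, "fingers": 60}, {"x": 0, "y": 0, "z": 0, "ax": 0, "ay": 0, "az": 0, "fingers": 60}, {"x": 0, "y": 0, "z": 0, "ax": 0, "ay": 0, "az": 0, "fingers": 60}, {"x": 0, "y": 0, "z": 0, "ax": 0, "ay": 0, "az": 0, "fingers": 60}, {"x": 0, "y": 0, "z": 0, "ax": 0, "ay": 0, "az": 0, "fingers": 60}, {"x": 0, "y": 0, "z": 0, "ax": 0, "ay": 0, "az": 0, "fingers": 60}, {"x": 0, "y": 0, "z": 0, "ax": 0, "ay": 0, "az": 0, "fingers": 60}])

```text
time_s: 14.15
tcp_pos: [0.5039, -0.171, 0.3493]
eef_rot: [0.652, 0.758, 0.0, 0.0]
ft_force: [0.8, 1.0, 0.4]
opening: 0.706
grasp_force: 0.0
```

```bash
python3 rod.py; python3 rod.py; python3 -c "
import cv2
a=cv2.imread('pics/r_side.png')[80:220,180:340];b=cv2.imread('pics/r_wrist.png')[60:400,140:460]
cv2.imwrite('pics/end.png',cv2.hconcat([cv2.resize(a,(480,420)),cv2.copyMakeBorder(b,0,80,0,0,0)]))"
```

```text
wrist 601 rod top z rel. seat0: [-0.0286 -0.0262 -0.0249]
side 85 rod top z rel. seat0: [-0.0326 -0.0292 -0.026 ]
14.25 [ 0.50391865 -0.1709536   0.34932528] [0.20996308 0.35850129 0.03732723]
wrist 608 rod top z rel. seat0: [-0.0286 -0.0262 -0.025 ]
side 87 rod top z rel. seat0: [-0.033  -0.0281 -0.0253]
14.35 [ 0.50390366 -0.17097846  0.34933285] [-0.31987014 -0.53718874 -0.37528078]
```

View pics/end.png

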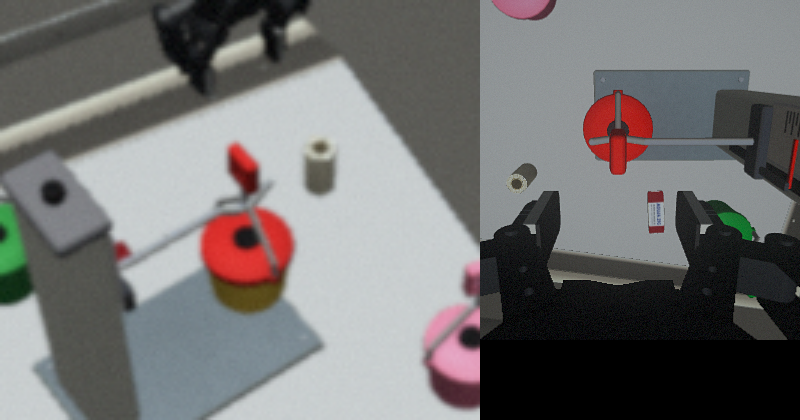

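The pot hangs upright in the hook (lid at (247,240), grip at (242,165)), the gripper is clear, and the rod is steady about 36 mm down.

```bash
python3 -c "
from station import robot
print(robot.hand_in())"
```

```text
the job is handed in; nothing more can be done
None
```

I handed the job in with the yellow pot hanging freely and upright in the scale's hook, the pointer at rest about 36 mm down, the gripper clear, and the white pot never approached; no verdict came back.

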